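# Draw the red section brush out of its storage tube and lay it on the brush rest

### The arm

A 6-joint arm with a two-finger parallel gripper is mounted at the origin on a cart in front of the work surface, level with it; the furniture and walls round the work are solid. World frame = base frame: x ahead of the robot, y to its left, z up, the work surface at z = 0. Lengths are in m, angles in rad, forces in N, time in s.
With the tool pointing down it reaches from about 0.35 to 0.725 m from the base axis. Payload 6 kg.
Tool frame: the origin (TCP) lies at the very end of the fingers, on their centre line; the grasp point (between the pads) lies 19 mm behind it (ctrl.tcp_to_grasp is the distance from the TCP to the grasp point, in m); z points along the fingers, y is the direction in which the jaws open and shut (so a half turn about z gives the same grasp; the last joint's range is limited). The gripper opens to 85 mm and grips with 20 to 120 N. Pads are 22 mm wide; open, the fingers measure 114 mm over their backs; the gripper's body (76 mm by 85 mm) begins 54 mm behind the grasp point. The pads swing forward as they close: fully open they stand 13 mm farther back than shut.
Start: joints at [0.334, 0.04, 0.085, 0, -1.615, -0.334], TCP at [0.6, 0, 0.231] pointing down, gripper open.
Joint ranges: [-2.56, 2.56], [-1.29, 2.01], [-1.08, 1.49], [-3.29, 1.98], [-2.81, -0.18], [-2.99, 2.99]. Speed limits (rad/s): [2.57, 2.57, 3.01, 3.14, 3.14, 3.14].

### API

Orientations are given as a unit quaternion [x, y, z, w].
In Python, from rig import get_obs, vision, ticket, ctrl gives the robot as it stands.
- The arm moves only by the tool arm_command, never from a script. Its argument "motion" is a list of rows, each an object with "linear": the shift along the tool's x, y, z in cm, a list of three; "turn": the turn, a rotation vector about the tool's x, y, z in degrees, a list of three. In form: [{"linear": [tx, ty, tz], "turn": [rx, ry, rz]}, ...]. A call has 1 to 10 rows; each row shifts and turns the pose as measured when the row begins, along the tool's axes as they then stand; what a row does not reach is not made up. A row lasts 1/10 s, in which the tool goes at most 50 mm and 8.59 degrees, less where a joint would pass 70% of its speed; a pose out of reach is approached as far as the arm can. A call is refused whole if a number of a shift passes 5 or a number of a turn 8.59, either way. A call with a gripper value outside its range is refused whole. "jaw" is the opening, from 0 (shut) to 1 (fully open), set as the call begins (left out, the last holds). The fingers move at their own pace and stop on an object; "squeeze" is the grip in N (left out, the last holds). Time passes only in rows, so rows that do not move let the fingers close. It gives the time, the measured TCP pose, the force and the opening at its end, in the units of the state.
- get_obs(): the state, without advancing time (a new reading comes with each control period).
- vision.grab_frame(name): name is "scene" or "side" or "wrist"; returns the picture (480x640x3 uint8, red, green, blue); there is no depth.
- vision.camera_info(name): a dict with "fx", "fy", "cx", "cy" (pixels), "dist_coeffs" ([k1, k2, p1, p2, k3] as OpenCV has them; the pictures are not rectified), "R" (3x3) and "t" (3): a world point X has camera coordinates R X + t; the wrist camera has in their place "hand_eye" (4x4, takes a point from camera to tool coordinates, whose origin is the TCP and whose axes are the flange's). Camera axes: x right, y down, z forward; pixel columns grow to the right and rows downward; lengths in m; the calibration is good to about 2 mm. A picture is of the moment at which its call begins: read the wrist's pose just before it. camera_info takes no time and is no camera call.
- ticket.sign_off(): hands the job in, once; it reports no verdict.
The state is a dict: "clock": time; "q": joint angles; "joint_vel": joint speeds; "joint_torque": joint torques, N m; "ee_pos": TCP position; "ee_rot": TCP orientation; "ft_force": force on the tool from outside, world axes, zero at the start; "moment": the same for the moment, N m; "finger_gap": opening from 0.0 (shut) to 1.0 (fully open).
Only numpy, scipy, OpenCV 4.12 (cv2) and the standard library are available. Lean on these libraries where they do the work, as an engineer would, in place of code of your own. Each camera call takes 0.05 s, during which the arm holds its last target.

### The job

Draw the red brush straight out of its storage tube by the handle and lay it across the black brush rest, in both forks (on the seat between the two prongs of each), roughly centred, either way round, and let go. Leave the blue brush in its tube as it lies.

Things in the scene. Friction and masses are not known exactly. Their poses are not given: they have to be found in the camera images.
- red_brush_mid (a point): Middle (on the axis) of the red-handled brush: a straight round rod 175 mm long, 9 mm thick (bristle end 7 mm), 12 to 17 g. Its y axis points along the rod to the handle end: handle y = -42 to +88 mm, ferrule and bristles -42 to -88 mm; it balances at y = +8 mm. Starts level and loose in one of the rack's two tubes, bristles inside, 62 to 76 mm of handle sticking out.
- blue_brush_mid (a point): The same point and axes of the other brush, blue handle, same size, lying in the other tube in the same way. Leave it there.
- tube_rack: Fixed white rack, 150 mm wide, 110 mm high, origin at the centre of its underside on the bench. Two level metal tubes (22 mm outside, 16 mm bore) run along its x at y = +40 and -40 mm, axes 85 mm up; mouths at x = -65 mm face -x (to the robot), far ends closed. A brush lies on the bore's floor, its axis 81.5 mm up, and comes out along -x. Front plate 7 mm behind the mouths.
- brush_rest: Fixed black brush rest: base 96 x 64 x 8 mm, origin at the centre of its underside on the bench. Two forks 8 mm thick at x = +30 and -30 mm. The brush shall lie along its x axis. Each fork has a flat seat 40 mm up between two prongs that rise to 60 mm; the gap is 36 mm at the seat, 46 mm at the tips, centred on y = 0. A brush lying there has its axis 44.5 mm up.

How it is judged:
By the outcome, as a careful person would: the job done as asked, in the order asked, and still so for the second after the job is handed in, with the robot touching nothing.
It also fails if it takes over 40 s, if anything falls off the work surface, if the arm or the gripper's body presses on something with over 40 N, if the wrist force passes 120 N, or if a joint passes its speed limit or range.

## Working session

There is one attempt and no reset: what is moved stays moved. The work goes in short steps, Python scripts to look and compute and a tool call to move; the robot and the scene stay as the last step left them, time stands still between calls to the robot, and variables do not carry over. Pictures are saved under pics/ and viewed, and the job is handed in when it is done.

Besides the shell and the picture viewer there is one more tool, called after "Request:" as name(argument=value, ...) on one line, values as JSON. arm_command: Moves the arm, as the interface text tells. Its arguments: {"type":"object","properties":{"motion":{"type":"array"},"jaw":{"type":"number"},"squeeze":{"type":"number"}},"required":["motion"]}

```bash
mkdir -p pics; ls; cat > h.py <<'E'
import numpy as np,cv2
from rig import get_obs,vision,ticket,ctrl
from scipy.spatial.transform import Rotation as Ro
def cam(name,obs=None):
    c=vision.camera_info(name)
    K=np.array([[c['fx'],0,c['cx']],[0,c['fy'],c['cy']],[0,0,1]]);d=np.array(c['dist_coeffs'],float)
    if 'R' in c: R=np.array(c['R']);t=np.array(c['t'])
    else:
        H=np.array(c['hand_eye']);T=np.eye(4);T[:3,:3]=Ro.from_quat(obs['ee_rot']).as_matrix();T[:3,3]=obs['ee_pos']
        W=np.linalg.inv(T@H);R=W[:3,:3];t=W[:3,3]
    return K,d,R,t
def ray(C,px):
    K,d,R,t=C
    u=cv2.undistortPoints(np.array(px,float).reshape(-1,1,2),K,d).reshape(-1,2)
    v=np.c_[u,np.ones(len(u))]@R; return -R.T@t,v
def onz(C,px,z):
    o,v=ray(C,px); s=(z-o[2])/v[:,2]; return o+v*s[:,None]
def proj(C,X):
    K,d,R,t=C
    return cv2.projectPoints(np.array(X,float).reshape(-1,3),cv2.Rodrigues(R)[0],t,K,d)[0].reshape(-1,2)
def save(n,im): cv2.imwrite('pics/'+n+'.png',im[:,:,::-1])
E
python3 - <<'E'
from h import *
o=get_obs();print(o['ee_pos'],o['ee_rot'],o['clock'],ctrl.tcp_to_grasp)
for n in ['scene','side','wrist']:
    im=vision.grab_frame(n);save(n+'0',im);np.save(n+'0.npy',im)
    K,d,R,t=cam(n,o);print(n,K[0,0],-R.T@t,R[2])
E
```

```text
pics
[5.99673266e-01 9.61249676e-05 2.30293791e-01] [ 7.07131442e-01 -7.07081581e-01 -5.73901241e-04  6.56578637e-04] 0.0 0.0187
scene 596.8257714469262 [ 0.19778429 -0.38910995  0.74353393] [ 0.43128217  0.4269587  -0.7947968 ]
side 552.1477409866602 [0.25143456 0.66577779 0.51719456] [ 0.37699933 -0.78271454 -0.49520647]
wrist 429.99504437507943 [ 0.599251   -0.06670728  0.37246134] [-0.00216069  0.26087908 -0.96536907]
```

View pics/scene0.png

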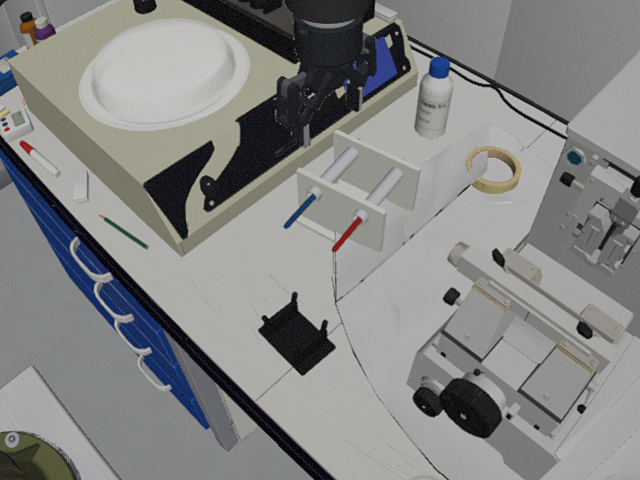

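View pics/side0.png

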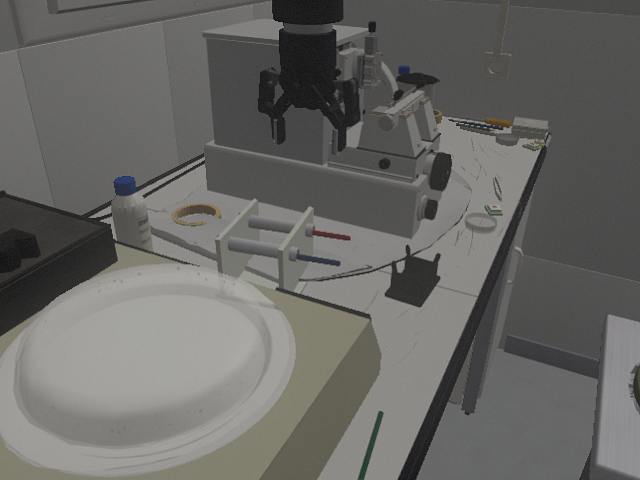

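View pics/wrist0.png

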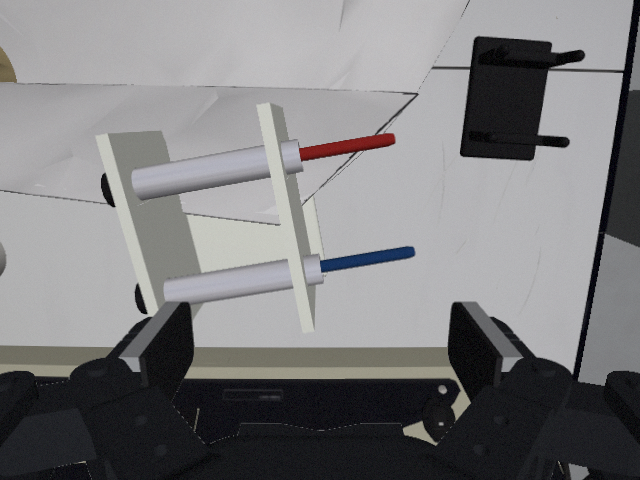

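The wrist view shows the red handle from (300,155) to (393,139), the blue one from (320,266) to (412,252), and the black rest around (505,98) with its prongs pointing up. Next I'll measure these.

```bash
cat > m.py <<'E'
from h import *
o={'ee_pos':[5.99673266e-01,9.61249676e-05,2.30293791e-01],'ee_rot':[0.707131442,-0.707081581,-5.73901241e-04,6.56578637e-04]}
Cs={n:cam(n,o) for n in ['scene','side','wrist']};I={n:np.load(n+'0.npy') for n in Cs}
def ends(m):
    n,l,s,c=cv2.connectedComponentsWithStats(m.astype(np.uint8))
    i=1+np.argmax(s[1:,4]);ys,xs=np.where(l==i);p=np.c_[xs,ys].astype(float)
    mu=p.mean(0);v=np.linalg.svd(p-mu,full_matrices=False)[2][0];k=(p-mu)@v
    return mu+v*k.min(),mu+v*k.max(),s[i]
roi={'scene':(270,180,380,260),'side':(300,220,360,275),'wrist':(290,120,430,280)}
for n in Cs:
    im=I[n].astype(int);M=np.zeros(im.shape[:2],bool);a=roi[n];M[a[1]:a[3],a[0]:a[2]]=1
    r,g,b=im[...,0],im[...,1],im[...,2]
    for nm,m in(('red',(r>1.8*g)&(r>60)),('blue',(b>1.5*r)&(b>50))):
        e0,e1,s=ends(m&M);P=onz(Cs[n],[e0,e1],.0815)
        d=P[1]-P[0];print(n,nm,e0.round(),e1.round(),P.round(4).tolist(),'len',np.linalg.norm(d).round(4),'yaw',np.degrees(np.arctan2(d[1],d[0])).round(2))
for n,a in (('wrist',(455,30,600,165)),('scene',(250,285,345,380)),('side',(380,240,445,310))):
    g=I[n].max(2);m=np.zeros_like(g);m[a[1]:a[3],a[0]:a[2]]=(g[a[1]:a[3],a[0]:a[2]]<70)
    cv2.imwrite(f'pics/rest_{n}.png',cv2.resize(I[n][a[1]:a[3],a[0]:a[2],::-1],None,fx=5,fy=5,interpolation=cv2.INTER_CUBIC))
    k=cv2.findContours(m,cv2.RETR_EXTERNAL,cv2.CHAIN_APPROX_SIMPLE)[0];k=max(k,key=cv2.contourArea)
    print(n,cv2.approxPolyDP(k,3,True).reshape(-1,2).tolist())
E
python3 m.py
```

```text
scene red [360. 218.] [333. 251.] [[0.62, -0.0432, 0.0815], [0.5515, -0.055, 0.0815]] len 0.0695 yaw -170.23
scene blue [313. 195.] [285. 227.] [[0.6056, 0.0358, 0.0815], [0.535, 0.0233, 0.0815]] len 0.0717 yaw -169.98
side red [313. 231.] [349. 237.] [[0.6165, -0.0522, 0.0815], [0.5552, -0.0618, 0.0815]] len 0.0621 yaw -171.09
side blue [318. 258.] [339. 262.] [[0.57, 0.0212, 0.0815], [0.5369, 0.0165, 0.0815]] len 0.0334 yaw -171.86
wrist red [394. 138.] [300. 154.] [[0.5498, -0.0562, 0.0815], [0.6124, -0.0456, 0.0815]] len 0.0636 yaw 9.61
wrist blue [414. 251.] [320. 266.] [[0.5323, 0.0218, 0.0815], [0.5988, 0.0333, 0.0815]] len 0.0674 yaw 9.79
wrist [[476, 37], [471, 66], [455, 67], [470, 69], [461, 155], [531, 159], [536, 144], [566, 146], [565, 137], [536, 134], [547, 70], [599, 70], [550, 68], [580, 60], [584, 55], [581, 50], [559, 54], [550, 52], [549, 42]]
scene [[294, 292], [291, 302], [273, 316], [262, 316], [265, 322], [259, 331], [304, 374], [334, 346], [326, 338], [325, 320], [319, 331], [297, 311]]
side [[407, 245], [404, 258], [380, 267], [391, 264], [393, 270], [385, 295], [420, 306], [439, 279], [435, 274], [439, 254], [433, 262], [412, 256], [419, 251], [410, 255]]
```

```bash
cd pics; python3 -c "
import cv2,numpy as np
a=[cv2.imread(f'rest_{n}.png') for n in('wrist','scene','side')]
a=[cv2.convertScaleAbs(cv2.resize(x,(int(x.shape[1]*400/x.shape[0]),400)),alpha=2) for x in a]
c=np.hstack(a);print([x.shape for x in a]);cv2.imwrite('rests.png',cv2.resize(c,(800,int(c.shape[0]*800/c.shape[1]))))"
```

```text
[(400, 429, 3), (400, 400, 3), (400, 371, 3)]
```

View pics/rests.png

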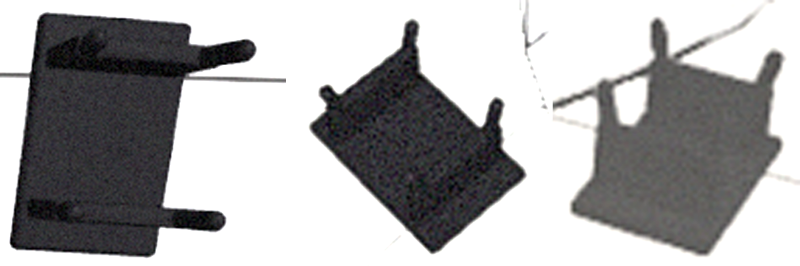

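```bash
cat > m2.py <<'E'
from m import *
print('---')
C=Cs['wrist'];P=onz(C,[[475,37],[551,41],[533,160],[460,155]],.006);print(P.round(4).tolist(),P.mean(0))
print([np.linalg.norm(P[i]-P[(i+1)%4]).round(4) for i in range(4)])
d=(P[3]-P[0])+(P[2]-P[1]);print('wrist axis yaw',np.degrees(np.arctan2(d[1],d[0])))
print('tips w',onz(C,[[582,55],[566,142]],.057).round(4).tolist())
P=onz(Cs['scene'],[[259,331],[305,374],[334,346]],.006);print('scene',P.round(4).tolist(),(P[0]+P[2])/2)
d=P[1]-P[0];print(np.linalg.norm(d),np.degrees(np.arctan2(d[1],d[0])),np.linalg.norm(P[2]-P[1]))
print('tips s',onz(Cs['scene'],[[294,294],[325,322],[264,318]],.058).round(4).tolist())
P=onz(Cs['side'],[[385,295],[420,306],[439,276]],.004);print('side',P.round(4).tolist(),(P[0]+P[2])/2)
E
python3 m2.py | sed -n '/---/,$p'
```

```text
---
[[0.4753, -0.1328, 0.006], [0.4129, -0.131, 0.006], [0.4169, -0.0358, 0.006], [0.4804, -0.0396, 0.006]] [ 0.44639138 -0.08480855  0.006     ]
[np.float64(0.0623), np.float64(0.0953), np.float64(0.0636), np.float64(0.0933)]
wrist axis yaw 87.2156937091377
tips w [[0.4154, -0.1134, 0.057], [0.4191, -0.0534, 0.057]]
scene [[0.4193, -0.0387, 0.006], [0.4179, -0.1315, 0.006], [0.4753, -0.1305, 0.006]] [ 0.44728348 -0.0846343   0.006     ]
0.0928078158210972 -90.82589378542347 0.05737227899722998
tips s [[0.4752, -0.0555, 0.058], [0.4731, -0.116, 0.058], [0.4215, -0.0538, 0.058]]
side [[0.4786, -0.04, 0.004], [0.4188, -0.0371, 0.004], [0.4162, -0.1358, 0.004]] [ 0.44739881 -0.0878861   0.004     ]
```

```bash
python3 - <<'E'
from h import *
C=cam('scene')
print(onz(C,[[412,372],[432,412],[470,432],[440,285],[337,300]],0).round(3).tolist());print(onz(C,[[470,405],[445,385]],.05).round(3).tolist(), onz(C,[[460,250]],.15).round(3).tolist())
C2=cam('side');print('side',onz(C2,[[415,233],[440,180],[437,215]],0).round(3).tolist())
print(onz(C,[[180,245]],[0]).round(3).tolist())
E
```

```text
[[0.522, -0.232, 0.0], [0.495, -0.288, 0.0], [0.507, -0.342, 0.0], [0.66, -0.173, 0.0], [0.535, -0.08, 0.0]]
[[0.514, -0.324, 0.05], [0.514, -0.285, 0.05]] [[0.625, -0.203, 0.15]]
side [[0.503, -0.272, 0.0], [0.532, -0.556, 0.0], [0.486, -0.37, 0.0]]
[[0.437, 0.168, 0.0]]
```

Request:
arm_command(motion=[{"linear":[0,0,0],"turn":[0,0,8]},{"linear":[0,0,0],"turn":[0,0,8]},{"linear":[0,0,0],"turn":[0,0,8]},{"linear":[0,0,0],"turn":[0,0,8]},{"linear":[0,0,0],"turn":[0,0,8]},{"linear":[0,0,0],"turn":[0,0,8]},{"linear":[0,0,0],"turn":[0,0,8]},{"linear":[0,0,0],"turn":[0,0,8]},{"linear":[0,0,0],"turn":[0,0,8]},{"linear":[0,0,0],"turn":[0,0,8]}], jaw=0.6)

```text
clock: 1.15
ee_pos: [0.5983, 0.0004, 0.2259]
ee_rot: [-0.06, 0.998, 0.0, -0.005]
ft_force: [-0.8, 0.7, 0.5]
finger_gap: 0.599
```

```bash
cat > go.py <<'E'
# tool-frame delta to reach TCP target + yaw of tool x (deg), pointing down
from h import *
import sys
def go(x,y,z,yaw):
    o=get_obs();R=Ro.from_quat(o['ee_rot'])
    c,s=np.cos(np.radians(yaw)),np.sin(np.radians(yaw))
    X=np.array([c,s,0]);Z=np.array([0,0,-1.]);T=Ro.from_matrix(np.c_[X,np.cross(Z,X),Z])
    print('t',round(o['clock'],2),'pos',np.round(o['ee_pos'],4),'F',np.round(o['ft_force'],1),'gap',round(o['finger_gap'],3),'q',np.round(o['q'],2))
    print('lin cm',(R.inv().apply(np.array([x,y,z])-o['ee_pos'])*100).round(2),'turn',np.degrees((R.inv()*T).as_rotvec()).round(2))
if __name__=='__main__': go(*map(float,sys.argv[1:5]))
E
python3 go.py 0.586 -0.0496 0.13 -170.2
```

```text
t 1.15 pos [5.983e-01 4.000e-04 2.259e-01] F [-0.8  0.7  0.5] gap 0.599 q [ 0.33  0.04  0.08 -0.   -1.62 -1.79]
lin cm [ 1.73 -4.82  9.61] turn [ 0.05 -0.52 -2.96]
```

Request:
arm_command(motion=[{"linear":[0.4,-1.2,2.0],"turn":[0,0,-1]},{"linear":[0.4,-1.2,2.0],"turn":[0,0,-1]},{"linear":[0.4,-1.2,2.0],"turn":[0,0,-1]},{"linear":[0.4,-1.2,2.0],"turn":[0,0,0]},{"linear":[0,0,0],"turn":[0,0,0]}])

```text
clock: 1.65
ee_pos: [0.5877, -0.0503, 0.1419]
ee_rot: [-0.085, 0.996, 0.001, -0.005]
ft_force: [-0.5, 0.7, -0.5]
finger_gap: 0.598
```

```bash
python3 go.py 0.586 -0.0496 0.0628 -170.2; python3 - <<'E'
from h import *
o=get_obs();im=vision.grab_frame('wrist');save('w1',im);C=cam('wrist',o)
r,g,b=[im[...,i].astype(int) for i in range(3)]
m=((r>1.8*g)&(r>60)).astype(np.uint8);n,l,s,c=cv2.connectedComponentsWithStats(m)
i=1+np.argmax(s[1:,4]);ys,xs=np.where(l==i);p=np.c_[xs,ys].astype(float);mu=p.mean(0);v=np.linalg.svd(p-mu,full_matrices=False)[2][0];k=(p-mu)@v
e=[mu+v*k.min(),mu+v*k.max()];P=onz(C,e,.0815);d=P[1]-P[0];print(s[i],np.round(e),P.round(4).tolist(),np.linalg.norm(d),np.degrees(np.arctan2(d[1],d[0])))
E
```

```text
t 1.65 pos [ 0.5877 -0.0503  0.1419] F [-0.5  0.7 -0.5] gap 0.598 q [ 0.25  0.03 -0.09 -0.   -1.46 -1.65]
lin cm [0.08 0.08 7.91] turn [ 0.13 -0.6  -0.07]
[ 315  185   18  134 2190] [[323. 185.]
 [323. 318.]] [[0.5499, -0.0562, 0.0815], [0.6173, -0.0446, 0.0815]] 0.06844997378736874 9.771290561765758
```

View pics/w1.png

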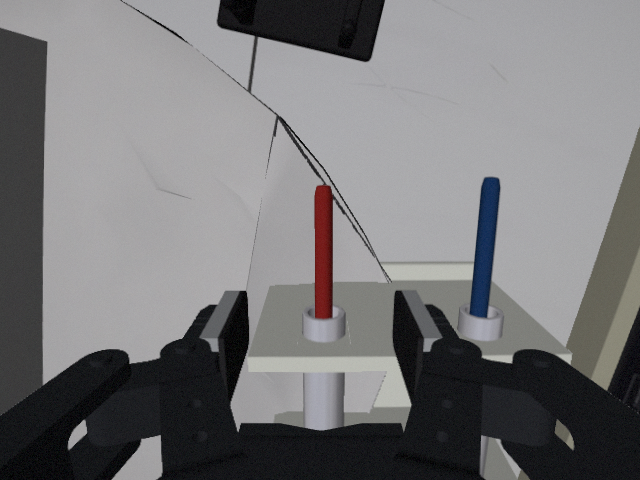

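The red rod sits centred between the fingers (column 323, tip at row 185, mouth at row 318). It sticks out 68 mm with a yaw of 9.8°, which matches the earlier measurement.

Request:
arm_command(motion=[{"linear":[0.1,0,2.5],"turn":[0,-0.6,0]},{"linear":[0.1,0,2.5],"turn":[0,0,0]},{"linear":[0,0,1.8],"turn":[0,0,0]},{"linear":[0,0,0.5],"turn":[0,0,0]},{"linear":[0,0,0],"turn":[0,0,0]}])

```text
clock: 2.2
ee_pos: [0.5907, -0.0482, 0.0761]
ee_rot: [-0.086, 0.996, 0.0, 0.006]
ft_force: [0.4, 0.4, 0.7]
finger_gap: 0.598
```

```bash
python3 go.py 0.5854 -0.0501 0.0628 -170.2
```

```text
t 2.2 pos [ 0.5907 -0.0482  0.0761] F [0.4 0.4 0.7] gap 0.598 q [ 0.26  0.05 -0.19  0.   -1.32 -1.66]
lin cm [ 0.57 -0.1   1.32] turn [-0.01  0.73  0.04]
```

Request:
arm_command(motion=[{"linear":[0.5,-0.1,0.7],"turn":[0,0.4,0]},{"linear":[0.2,0,0.7],"turn":[0,0.2,0]},{"linear":[0,0,0.1],"turn":[0,0,0]}])

```text
clock: 2.5
ee_pos: [0.5856, -0.0498, 0.0637]
ee_rot: [-0.086, 0.996, -0.0, 0.003]
ft_force: [-0.2, -0.0, 0.3]
finger_gap: 0.604
```

```bash
python3 go.py 0.5854 -0.0501 0.0628 -170.2
```

```text
t 2.5 pos [ 0.5856 -0.0498  0.0637] F [-0.2 -0.   0.3] gap 0.604 q [ 0.26  0.05 -0.22  0.   -1.3  -1.66]
lin cm [ 0.02 -0.02  0.09] turn [-0.04  0.36  0.08]
```

Now I'll close the gripper.

Request:
arm_command(motion=[{"linear":[0,0,0],"turn":[0,0,0]},{"linear":[0,0,0],"turn":[0,0,0]},{"linear":[0,0,0],"turn":[0,0,0]},{"linear":[0,0,0],"turn":[0,0,0]},{"linear":[0,0,0],"turn":[0,0,0]},{"linear":[0,0,0],"turn":[0,0,0]},{"linear":[0,0,0],"turn":[0,0,0]},{"linear":[0,0,0],"turn":[0,0,0]}], jaw=0, squeeze=40)

```text
clock: 3.3
ee_pos: [0.5863, -0.0499, 0.0651]
ee_rot: [-0.086, 0.996, -0.0, 0.004]
ft_force: [0.3, -0.6, -0.1]
finger_gap: 0.084
```

```bash
python3 go.py 0.5854 -0.0501 0.0638 -170.2
```

```text
t 3.3 pos [ 0.5863 -0.0499  0.0651] F [ 0.3 -0.6 -0.1] gap 0.084 q [ 0.26  0.05 -0.21  0.   -1.3  -1.66]
lin cm [ 0.09 -0.    0.13] turn [-0.06  0.47  0.07]
```

Request:
arm_command(motion=[{"linear":[1,0,0],"turn":[0,0,0]},{"linear":[1.5,0,0],"turn":[0,0,0]},{"linear":[1.5,0,0],"turn":[0,0,0]}])

```text
clock: 3.6
ee_pos: [0.5457, -0.057, 0.0643]
ee_rot: [-0.086, 0.996, -0.0, 0.004]
ft_force: [-0.3, -0.1, 0.4]
finger_gap: 0.088
```

```bash
python3 go.py 0.4475 -0.0739 0.0648 -170.2;  python3 - <<'E'
from h import *
save('w2',vision.grab_frame('wrist'))
E
```

```text
t 3.6 pos [ 0.5457 -0.057   0.0643] F [-0.3 -0.1  0.4] gap 0.088 q [ 0.26 -0.06 -0.32  0.   -1.3  -1.66]
lin cm [ 9.96  0.02 -0.13] turn [-0.08  0.46  0.07]
```

View pics/w2.png

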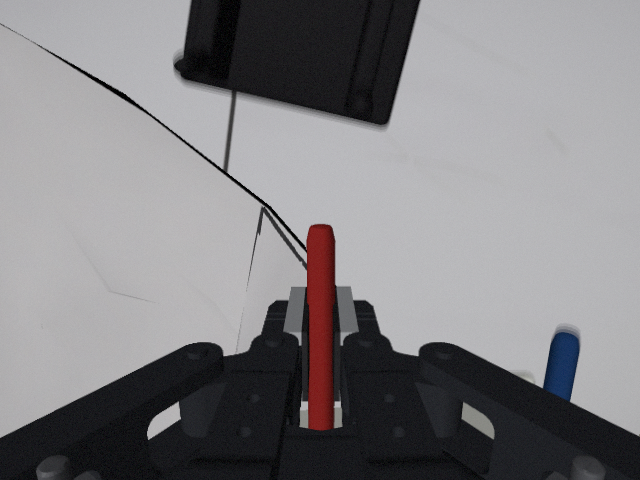

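The red handle is held (tip at (320,228)) and came along with the pull. I'll keep drawing with a slight lift so the fingers stay above the prongs.

Request:
arm_command(motion=[{"linear":[1.7,0,-0.1],"turn":[0,0,0]},{"linear":[1.7,0,-0.1],"turn":[0,0,0]},{"linear":[1.7,0,-0.1],"turn":[0,0,0]},{"linear":[1.7,0,-0.05],"turn":[0,0,0]},{"linear":[0.6,0,0],"turn":[0,0,0]}])

```text
clock: 4.15
ee_pos: [0.4667, -0.0708, 0.0672]
ee_rot: [-0.086, 0.996, 0.0, 0.004]
ft_force: [-0.5, -0.3, -0.1]
finger_gap: 0.086
```

```bash
python3 go.py 0.5863 -0.0499 0.0651 -170.2
```

```text
t 4.15 pos [ 0.4667 -0.0708  0.0672] F [-0.5 -0.3 -0.1] gap 0.086 q [ 0.28 -0.28 -0.51  0.   -1.34 -1.68]
lin cm [-12.14   0.02   0.31] turn [-0.04  0.46  0.05]
```

Request:
arm_command(motion=[{"linear":[0,0,-2.5],"turn":[0,0,0]},{"linear":[0,0,-2.5],"turn":[0,0,0]},{"linear":[0,0,-2.5],"turn":[0,0,0]},{"linear":[0,0,0],"turn":[0,0,0]}])

```text
clock: 4.55
ee_pos: [0.4647, -0.0713, 0.1446]
ee_rot: [-0.086, 0.996, -0.0, 0.004]
ft_force: [0.9, 0.3, 0.6]
finger_gap: 0.088
```

```bash
python3 go.py 0.445 -0.137 0.14 -92.5;  python3 - <<'E'
from h import *
for n in('scene','side'):save(n+'2',vision.grab_frame(n))
a=[cv2.imread(f'pics/{n}2.png') for n in('scene','side')]
cv2.imwrite('pics/b2.png',np.hstack([cv2.resize(a[0][100:400,150:550],(400,300)),cv2.resize(a[1][100:400,150:550],(400,300))]))
E
```

```text
t 4.55 pos [ 0.4647 -0.0713  0.1446] F [0.9 0.3 0.6] gap 0.088 q [ 0.28 -0.32 -0.4   0.   -1.49 -1.68]
lin cm [ 3.07 -6.13  0.44] turn [ -0.36   0.37 -77.64]
```

View pics/b2.png

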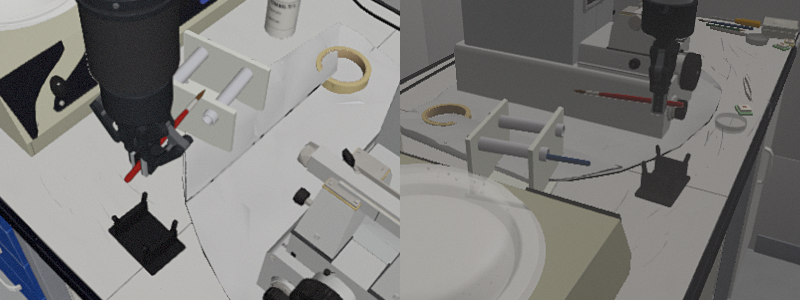

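The red brush is fully out and level in the grip, bristle tip at about (200,95) in the left half. The blue brush is still in its tube. Next I'll rotate.

Request:
arm_command(motion=[{"linear":[0,0,0],"turn":[0,0,-8]},{"linear":[0,0,0],"turn":[0,0,-8]},{"linear":[0,0,0],"turn":[0,0,-8]},{"linear":[0,0,0],"turn":[0,0,-8]},{"linear":[0,0,0],"turn":[0,0,-8]},{"linear":[0,0,0],"turn":[0,0,-8]},{"linear":[0,0,0],"turn":[0,0,-8]},{"linear":[0,0,0],"turn":[0,0,-8]},{"linear":[0,0,0],"turn":[0,0,-8]},{"linear":[0,0,0],"turn":[0,0,0]}])

```text
clock: 5.65
ee_pos: [0.4579, -0.0707, 0.1264]
ee_rot: [-0.674, 0.739, 0.006, -0.006]
ft_force: [0.3, 0.2, -0.4]
finger_gap: 0.084
```

```bash
python3 go.py 0.445 -0.137 0.11 -92.5
```

```text
t 5.65 pos [ 0.4579 -0.0707  0.1264] F [ 0.3  0.2 -0.4] gap 0.084 q [ 0.28 -0.31 -0.42 -0.01 -1.48 -0.37]
lin cm [6.72 0.65 1.66] turn [ 1.02 -0.04 -2.78]
```

Request:
arm_command(motion=[{"linear":[2.3,0.2,0.3],"turn":[0.5,0,-1]},{"linear":[2.3,0.2,0.3],"turn":[0.5,0,-1]},{"linear":[2.1,0.2,0.3],"turn":[0,0,-0.8]},{"linear":[0,0,0],"turn":[0,0,0]}])

```text
clock: 6.05
ee_pos: [0.4449, -0.1383, 0.1132]
ee_rot: [-0.687, 0.726, 0.002, -0.002]
ft_force: [-0.9, 0.3, -0.4]
finger_gap: 0.088
```

```bash
python3 go.py 0.445 -0.137 0.0275 -92.5;  python3 - <<'E'
from h import *
o=get_obs()
for n in('scene','side','wrist'):
    im=vision.grab_frame(n);save(n+'3',im);np.save(n+'3.npy',im)
    if n=='wrist':continue
    r,g,b=[im[...,i].astype(int) for i in range(3)]
    m=((r>1.8*g)&(r>60)).astype(np.uint8)
    N,l,s,c=cv2.connectedComponentsWithStats(m)
    for i in range(1,N):
        if s[i,4]>25: print(n,s[i],c[i].round())
a=[cv2.imread(f'pics/{n}3.png') for n in('scene','side')]
cv2.imwrite('pics/b3.png',np.hstack([cv2.resize(a[0][200:425,200:500],(400,300)),cv2.resize(a[1][175:325,350:550],(400,300))]))
E
```

```text
t 6.05 pos [ 0.4449 -0.1383  0.1132] F [-0.9  0.3 -0.4] gap 0.088 q [ 0.13 -0.31 -0.45 -0.   -1.44 -0.19]
lin cm [-0.14 -0.05  8.57] turn [ 0.31 -0.05 -0.67]
scene [ 23 144  11  10  56] [ 27. 148.]
scene [270 270  20  20 123] [280. 279.]
scene [326 317  19  22 153] [334. 328.]
side [411 202  22  26 128] [423. 215.]
```

View pics/b3.png

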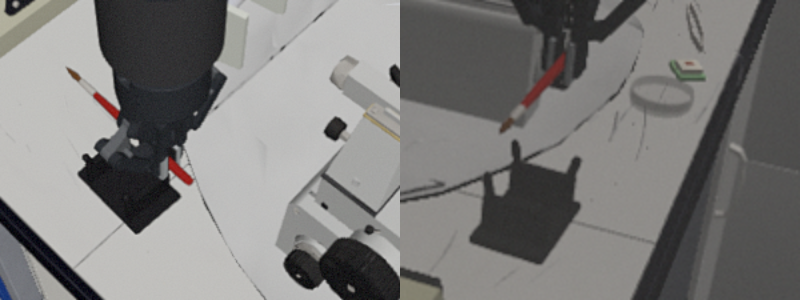

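View pics/wrist3.png

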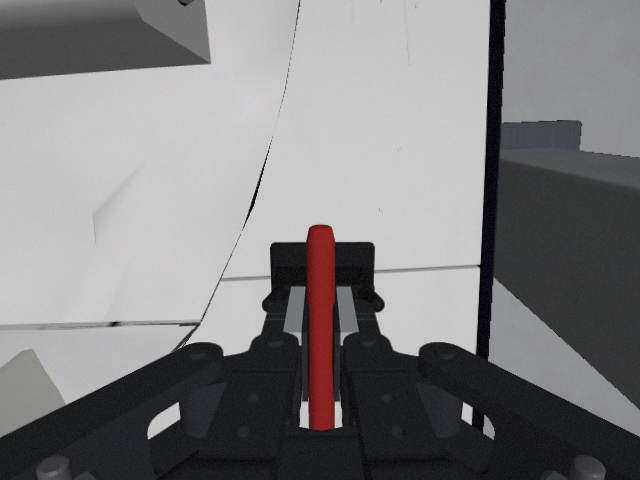

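Request:
arm_command(motion=[{"linear":[-0.1,0,2],"turn":[0.3,0,-0.6]},{"linear":[0,0,2],"turn":[0,0,0]},{"linear":[0,0,1.5],"turn":[0,0,0]},{"linear":[0,0,0.8],"turn":[0,0,0]},{"linear":[0,0,0],"turn":[0,0,0]}])

```text
clock: 6.7
ee_pos: [0.4477, -0.1323, 0.0501]
ee_rot: [-0.692, 0.722, -0.002, 0.001]
ft_force: [0.4, -0.4, 0.3]
finger_gap: 0.087
```

```bash
python3 go.py 0.445 -0.137 0.0275 -92.5;  python3 - <<'E'
from h import *
o=get_obs()
for n in('scene','side'):
    im=vision.grab_frame(n);save(n+'4',im);np.save(n+'4.npy',im)
a=[cv2.imread(f'pics/{n}4.png') for n in('scene','side')]
cv2.imwrite('pics/b4.png',np.hstack([cv2.resize(a[0][220:400,220:400],(400,400),interpolation=2),cv2.resize(a[1][200:320,360:480],(400,400),interpolation=2)]))
E
```

```text
t 6.7 pos [ 0.4477 -0.1323  0.0501] F [ 0.4 -0.4  0.3] gap 0.087 q [ 0.15 -0.28 -0.54  0.   -1.31 -0.19]
lin cm [0.48 0.26 2.26] turn [-0.25 -0.    0.  ]
```

View pics/b4.png

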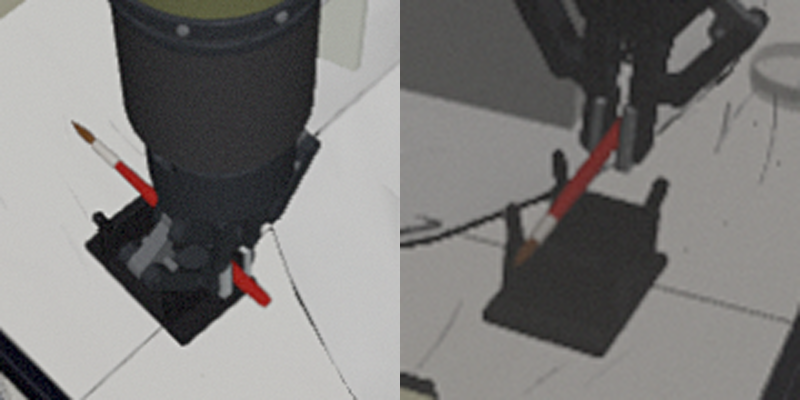

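```bash
python3 - <<'E'
from h import *
P=onz(cam('scene'),[[252.7,275],[339.5,355.5]],.068);print(P,P.mean(0),np.linalg.norm(P[1]-P[0]))
# triangulate bristle tip
o1,v1=ray(cam('scene'),[[252.7,275]]);o2,v2=ray(cam('side'),[[395,278.5]])
A=np.c_[v1[0],-v2[0]];s=np.linalg.lstsq(A,o2-o1,rcond=None)[0];print(o1+s[0]*v1[0],o2+s[1]*v2[0])
E
```

```text
[[ 0.45318248  0.00237225  0.068     ]
 [ 0.44708772 -0.16638095  0.068     ]] [ 0.4501351  -0.08200435  0.068     ] 0.16886321981537053
[0.45287792 0.00190542 0.06880555] [0.4519592  0.00187473 0.06844042]
```

The two views agree: the brush is level, with its middle at (0.450, -0.082) against the rest's (0.447, -0.085). I'll correct that while lowering.

Request:
arm_command(motion=[{"linear":[0.4,0.3,0.6],"turn":[-0.2,0,0]},{"linear":[0.2,0.1,0.6],"turn":[0,0,0]},{"linear":[0.1,0,0.4],"turn":[0,0,0]},{"linear":[0,0,0],"turn":[0,0,0]}])

```text
clock: 7.2
ee_pos: [0.4453, -0.1399, 0.0365]
ee_rot: [-0.692, 0.722, -0.002, 0.002]
ft_force: [-0.1, -0.1, 0.4]
finger_gap: 0.084
```

```bash
python3 go.py 0.445 -0.137 0.0275 -92.5
```

```text
t 7.2 pos [ 0.4453 -0.1399  0.0365] F [-0.1 -0.1  0.4] gap 0.084 q [ 0.13 -0.27 -0.56  0.   -1.28 -0.18]
lin cm [-0.29  0.05  0.9 ] turn [-0.37 -0.01  0.  ]
```

Request:
arm_command(motion=[{"linear":[-0.2,0,0.4],"turn":[-0.2,0,0]},{"linear":[-0.1,0,0.3],"turn":[0,0,0]},{"linear":[0,0,0.1],"turn":[0,0,0]},{"linear":[0,0,0],"turn":[0,0,0]}])

```text
clock: 7.6
ee_pos: [0.4456, -0.1368, 0.028]
ee_rot: [-0.691, 0.722, -0.001, 0.001]
ft_force: [-0.6, -1.4, 0.5]
finger_gap: 0.086
```

```bash
python3 go.py 0.445 -0.137 0.0275 -92.5
```

```text
t 7.6 pos [ 0.4456 -0.1368  0.028 ] F [-0.6 -1.4  0.5] gap 0.086 q [ 0.14 -0.26 -0.57  0.   -1.26 -0.18]
lin cm [0.02 0.06 0.05] turn [-0.17 -0.02 -0.02]
```

Request:
arm_command(motion=[{"linear":[0,0,0.15],"turn":[0,0,0]},{"linear":[0,0,0],"turn":[0,0,0]}])

```text
clock: 7.8
ee_pos: [0.446, -0.1369, 0.0276]
ee_rot: [-0.692, 0.722, -0.002, 0.001]
ft_force: [-1.5, -0.1, 1.5]
finger_gap: 0.084
```

```bash
python3 go.py 0.445 -0.137 0.0275 -92.5;  python3 - <<'E'
from h import *
for n in('scene','side'):
    im=vision.grab_frame(n);save(n+'5',im)
a=[cv2.imread(f'pics/{n}5.png') for n in('scene','side')]
cv2.imwrite('pics/b5.png',np.hstack([cv2.resize(a[0][220:400,220:400],(400,400),interpolation=2),cv2.convertScaleAbs(cv2.resize(a[1][200:320,360:480],(400,400),interpolation=2),alpha=1.8)]))
E
```

```text
t 7.8 pos [ 0.446  -0.1369  0.0276] F [-1.5 -0.1  1.5] gap 0.084 q [ 0.14 -0.26 -0.57  0.   -1.26 -0.18]
lin cm [0.02 0.1  0.01] turn [-0.22 -0.05  0.01]
```

View pics/b5.png

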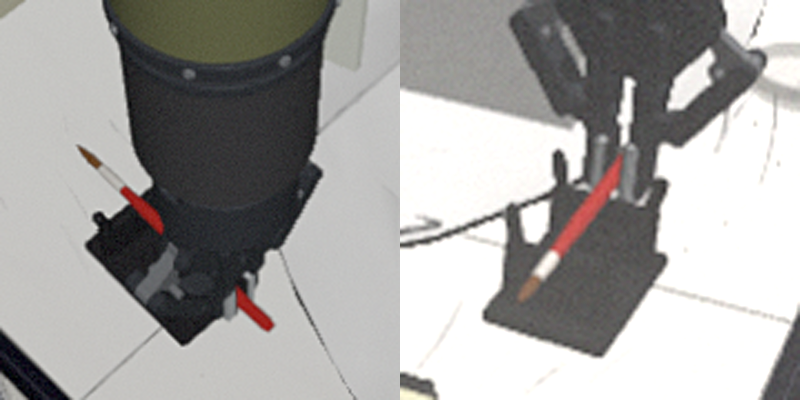

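The brush lies between the prongs of both forks, and a contact force of 1.5 N shows it is on the seats. I'll release it.

Request:
arm_command(motion=[{"linear":[0,0,0],"turn":[0,0,0]},{"linear":[0,0,0],"turn":[0,0,0]},{"linear":[0,0,0],"turn":[0,0,0]},{"linear":[0,0,0],"turn":[0,0,0]},{"linear":[0,0,0],"turn":[0,0,0]}], jaw=0.4)

```text
clock: 8.4
ee_pos: [0.4459, -0.1368, 0.0266]
ee_rot: [-0.691, 0.722, -0.001, 0.001]
ft_force: [0.5, 0.4, -0.3]
finger_gap: 0.4
```

Request:
arm_command(motion=[{"linear":[0,0,-1],"turn":[0,0,0]},{"linear":[0,0,-2],"turn":[0,0,0]},{"linear":[0,0,-3],"turn":[0,0,0]},{"linear":[0,0,-3],"turn":[0,0,0]},{"linear":[0,0,-3],"turn":[0,0,0]},{"linear":[0,0,-3],"turn":[0,0,0]},{"linear":[0,0,0],"turn":[0,0,0]}])

```text
clock: 9.1
ee_pos: [0.4444, -0.1375, 0.1862]
ee_rot: [-0.691, 0.723, -0.002, 0.001]
ft_force: [0.2, -0.0, -0.4]
finger_gap: 0.401
```

```bash
python3 go.py 0.445 -0.137 0.0275 -92.5;  python3 - <<'E'
from h import *
o=get_obs()
for n in('scene','side','wrist'):
    im=vision.grab_frame(n);save(n+'6',im)
a=[cv2.imread(f'pics/{n}6.png') for n in('scene','side')]
cv2.imwrite('pics/b6.png',np.hstack([cv2.resize(a[0][180:400,220:440],(400,400),interpolation=2),cv2.convertScaleAbs(cv2.resize(a[1][200:320,360:480],(400,400),interpolation=2),alpha=1.8)]))
E
```

```text
t 9.1 pos [ 0.4444 -0.1375  0.1862] F [ 0.2 -0.  -0.4] gap 0.401 q [ 0.14 -0.33 -0.33  0.   -1.57 -0.18]
lin cm [-8.000e-02  1.000e-02  1.587e+01] turn [-0.23 -0.1  -0.04]
```

View pics/b6.png

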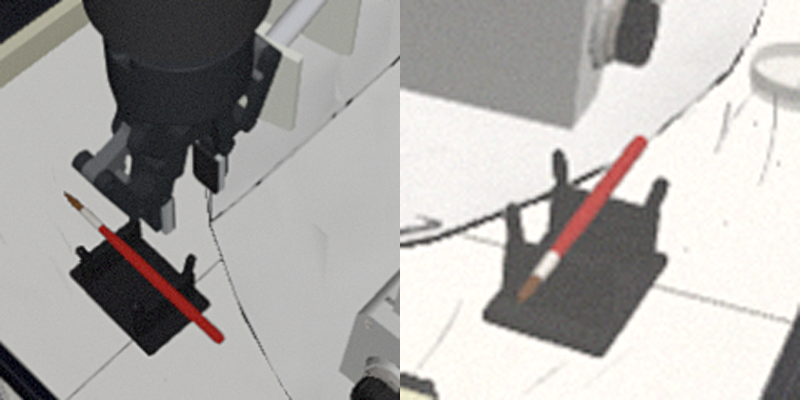

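View pics/side6.png

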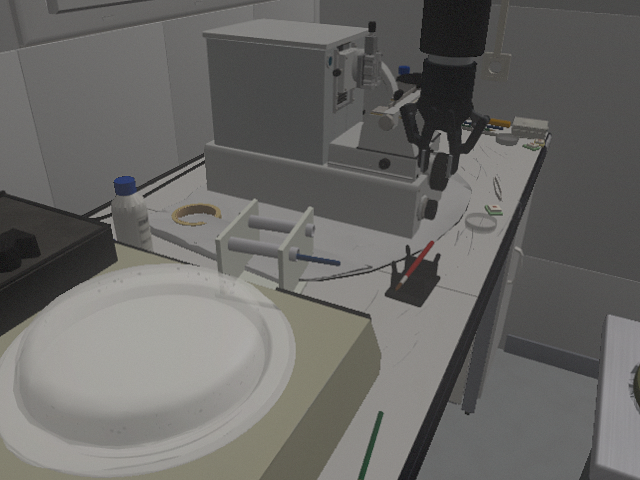

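The red brush lies in both forks, from (256,286) to (341,368) in the scene view. The blue tip is still at (339,262) in the side view, as at the start. One numeric check, then I'll sign off.

```bash
python3 - <<'E'
from h import *
a,b=[[256.3,286.2],[341,367.5]],[[395.4,290],[433,241.5]]
P=onz(cam('scene'),a,.0445);print(P.round(4),P.mean(0),np.linalg.norm(P[1]-P[0]))
o1,v1=ray(cam('scene'),a);o2,v2=ray(cam('side'),b)
for i in(0,1):
    s=np.linalg.lstsq(np.c_[v1[i],-v2[i]],o2-o1,rcond=None)[0];print(((o1+s[0]*v1[i]+o2+s[1]*v2[i])/2).round(4))
print(ticket.sign_off())
E
```

```text
[[ 0.4529 -0.0017  0.0445]
 [ 0.4447 -0.1717  0.0445]] [ 0.4488222  -0.08671498  0.0445    ] 0.17014583761601942
[ 0.4517 -0.0026  0.0457]
[ 0.4432 -0.1725  0.0468]
the job is handed in; nothing more can be done
None
```

I drew the red brush straight out of its tube by the handle, turned it about 78° and lowered it into both forks of the black rest. I then let go, raised the gripper clear and handed the job in at about 9 s of robot time.

- **Position:** the last check put the brush's middle at (0.449, -0.087), within about 2 mm of the rest's measured centre (0.447, -0.085).
- **Height:** the two-view heights of its ends were 46 and 47 mm, against the 44.5 mm expected. That is level on the seats within the calibration error.
- **Length:** it measured 170 mm against the true 175 mm, because I picked the ends by eye in the pictures.
- **Blue brush and contact:** the blue brush's tip was at the same pixel in the side view as at the start. The force readings I saw stayed below about 2 N.

None of the checks failed. The only disagreement was an early one: the side camera put the red tip about 6 to 8 mm from where the other two cameras had it. A closer wrist view confirmed those two, so I used their value.

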